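Line up the small pots and the spice jar by height

TASK

Line up the three small vitamin pots and the black-capped spice jar on the wooden row stand in order of height: the shortest on the smallest grey disc, and so on up to the tallest on the largest disc by the blue strip. Each must stand upright, centred on its disc, and be let go. Leave the red kitchen timer and the steel cup where they are.

Things in the scene. Friction and masses are not known exactly. Their poses are not given: they have to be found in the camera images.
- pot_red: the shortest pot: round red plastic pot with a white cap, 28 mm in diameter, 45 mm tall (body to 34 mm, cap 25 mm across above). About 25 g. Loose. Origin: centre of its underside; z up along its axis; it stands upright at the start.
- pot_purple: second shortest: round white pot with a purple cap, 37 mm in diameter, 62 mm tall (body to 49 mm, cap 34 mm across). About 40 g. Loose. Origin: centre of its underside; z up along its axis; it stands upright at the start.
- pot_white: second tallest: round white pot with a white cap and a pale green label band, 52 mm in diameter, 82 mm tall (body to 67 mm, cap 46 mm across). About 90 g. Loose. Origin: centre of its underside; z up along its axis; it stands upright at the start.
- spice_jar: the tallest: glass spice jar with a round black cap (green on top) and a green label, 44 mm across (octagonal body, 42 mm over the flats, 48 mm over the corners, straight up to 77 mm), 108 mm tall, cap 43 mm across from 88 mm up. About 110 g. Loose. Origin: centre of its underside; z up along its axis; it stands upright at the start.
- disc_1: smallest of four round dark grey discs, 34 mm across, inlaid flush in a fixed light wooden board (300 x 90 mm, top 14 mm above the table) that may point any way. The discs lie in one straight row, 70 mm apart, growing towards the end with a thin blue strip. Origin: disc centre at the board's top; x along the row towards the blue strip, z up.
- disc_2: second smallest of four round dark grey discs, 44 mm across, inlaid flush in a fixed light wooden board (300 x 90 mm, top 14 mm above the table) that may point any way. The discs lie in one straight row, 70 mm apart, growing towards the end with a thin blue strip. Origin: disc centre at the board's top; x along the row towards the blue strip, z up.
- disc_3: second largest of four round dark grey discs, 58 mm across, inlaid flush in a fixed light wooden board (300 x 90 mm, top 14 mm above the table) that may point any way. The discs lie in one straight row, 70 mm apart, growing towards the end with a thin blue strip. Origin: disc centre at the board's top; x along the row towards the blue strip, z up.
- disc_4: largest of four round dark grey discs, 68 mm across, inlaid flush in a fixed light wooden board (300 x 90 mm, top 14 mm above the table) that may point any way. The discs lie in one straight row, 70 mm apart, growing towards the end with a thin blue strip. Origin: disc centre at the board's top; x along the row towards the blue strip, z up.
- egg_timer: bystander, not to be moved: red and white kitchen timer, round, 66 mm in diameter, 54 mm tall, loose, standing among the pots. Origin: centre of its underside.
- steel_cup: bystander, not to be moved: plain light grey steel cup standing mouth down, 76 mm in diameter at its foot, 102 mm tall, loose, standing among the pots. Origin: centre of its underside.
There are look-alikes about, which are no part of the job. What is shaped like the pot_white but orange or turquoise is not meant.

How it is judged:
By the outcome, as a careful person would: the job done as asked, in the order asked, and still so for the second after the job is handed in, with the robot touching nothing.
It also fails if it takes over 109 s, if anything falls off the work surface, if the arm or the gripper's body presses on something with over 40 N, if the wrist force passes 120 N, or if a joint passes its speed limit or range.

ROBOT

A 6-joint arm with a two-finger parallel gripper is mounted at the origin on a cart in front of the work surface, level with it; the furniture and walls round the work are solid. World frame = base frame: x ahead of the robot, y to its left, z up, the work surface at z = 0. Lengths are in mm, angles in rad, forces in N, time in s.
With the tool pointing down it reaches from about 350 to 775 mm from the base axis. Payload 7.3 kg.
Tool frame: the origin (TCP) lies on the centre line of the jaws, within the pads' length; the fingertips stand 8 mm ahead of it and the grasp point (between the pads) lies 11 mm behind it (r.tips_ahead is the distance from the TCP to the fingertips, in mm); z points along the fingers, y is the line along which they close (so a half turn about z gives the same grasp; the last joint's range is limited). The gripper opens to 92 mm and grips with 3 to 60 N. Pads are 19 mm wide; open, the fingers measure 130 mm over their backs; the gripper's body (75 mm by 190 mm) begins 47 mm behind the grasp point.
Start: joints at [-1.383, 0.342, 1.524, -0, 1.275, -0.146], TCP at [172.031, -496.034, 234.741] pointing down, gripper open.
Joint ranges: [-2.53, 2.53], [-0.77, 2.02], [0.04, 2.7], [-1, 4.14], [0.28, 2.66], [-3.11, 3.11]. Speed limits (rad/s): [2.57, 2.57, 3.14, 3.14, 3.14, 3.14].

INTERFACE

Orientations are given as [roll, pitch, yaw] about the fixed x, y, z axes, in that order (R = Rz(yaw) Ry(pitch) Rx(roll)).
In Python, from cell import r gives the robot as it stands.
- The arm moves only by the tool arm_command, never from a script. Its argument "steps" is a list of rows, each an object with "translation": the shift along the world's x, y, z normalised to -1 to 1, where 1 is 40 mm, a list of three; "twist": the turn, a rotation vector about the world's x, y, z normalised to -1 to 1, where 1 is 5 degrees, a list of three. A call has 1 to 8 rows; each row shifts and turns the commanded pose from where the row before left it; what a row does not reach is not made up. A row lasts 1/12 s, in which the tool goes at most 41.7 mm and 7.16 degrees, less where a joint would pass 70% of its speed; a pose out of reach is approached as far as the arm can. A call with a number of a shift or a turn outside -1 to 1 is refused whole. A call with a gripper value outside its range is refused whole. "jaw" is the closure, from -1 (fully open) to 1 (shut), set as the call begins (left out, the last holds). The fingers move at their own pace and stop on an object; "newtons" is the grip in N (left out, the last holds). Time passes only in rows, so rows that do not move let the fingers close. It gives the time, the measured TCP pose, the force, the opening and the grip force at its end, in the units of the state.
- r.state(): the state, without advancing time (a new reading comes with each control period).
- r.read_camera(name): name is "scene" or "top" or "wrist"; returns a dict with "color" (384x512x3 uint8, red, green, blue), "fx", "fy", "cx", "cy" (pixels), "dist_coeffs" ([k1, k2, p1, p2, k3] as OpenCV has them; the pictures are not rectified), "eye" and "orientation" of the camera in the world; the wrist camera has in their place "T_tool_cam" (4x4, takes a point from camera to tool coordinates, whose origin is the TCP and whose axes are the flange's). Camera axes: x right, y down, z forward; pixel columns grow to the right and rows downward; lengths in mm; the calibration is good to about 2 mm. A picture is of the moment at which its call begins: read the wrist's pose just before it. There is no depth.
- r.finish_job(): hands the job in; it is judged then, once.
The state is a dict: "t": time; "joint_positions": joint angles; "joint_velocities": joint speeds; "tau": joint torques, N m; "tcp_pos": TCP position; "eef_rot": TCP orientation; "ft_force": force on the tool from outside, world axes, zero at the start; "wrist_torque": the same for the moment, N m; "width": finger opening in mm; "grip_force": force on a finger pad.
Only numpy, scipy, OpenCV 4.12 (cv2) and the standard library are available. Lean on these libraries where they do the work, as an engineer would, in place of code of your own. Each camera call takes 0.05 s, during which the arm holds its last target. There are 200 camera calls.

## Working session

There is one attempt and no reset: what is moved stays moved. The work goes in short steps, Python scripts to look and compute and a tool call to move; the robot and the scene stay as the last step left them, time stands still between calls to the robot, and variables do not carry over. Pictures are saved under pics/ and viewed, at most 14 in all, crops included, and the job is handed in when it is done.

Besides the shell and the picture viewer there is one more tool, called after "Emit:" as name(argument=value, ...), one argument or row to a line, values as JSON. arm_command: Moves the arm, as the interface text tells. Scaled input: -1 to 1 covers 40 mm each way for a shift and 5 degrees each way for a turn. Its arguments: {"type":"object","properties":{"steps":{"type":"array","items":{"type":"object","properties":{"translation":{"type":"array","items":{"type":"number"}},"twist":{"type":"array","items":{"type":"number"}}}}},"jaw":{"type":"number"},"newtons":{"type":"number"}},"required":["steps"]}

```bash
mkdir -p pics; ls; python3 - <<'E'
from cell import r
import cv2
for n in ["scene","top"]:
    c=r.read_camera(n); cv2.imwrite(f"pics/{n}0.png",c["color"][:,:,::-1])
    print(n,{k:v for k,v in c.items() if k!="color"})
print(r.state())
E
```

```text
pics
scene {'fx': 460.4601916477318, 'fy': 460.4601916477318, 'cx': 256.8221927722076, 'cy': 192.30239499512308, 'dist_coeffs': array([-0.05285626,  0.        ,  0.        ,  0.        ,  0.        ]), 'eye': array([-228.89913071,  632.8521316 , 1092.77785418]), 'orientation': array([-2.42560326,  0.00479305, -2.24099117])}
top {'fx': 447.32898256004336, 'fy': 447.32898256004336, 'cx': 253.8628040230708, 'cy': 200.06625861906045, 'dist_coeffs': array([0.05828442, 0.        , 0.        , 0.        , 0.        ]), 'eye': array([ 265.81303195,   46.62073665, 1539.96612142]), 'orientation': array([-2.99046292, -0.00834962, -1.56821666])}
{'t': 0.1, 'joint_positions': array([-1.38304049e+00,  3.42618641e-01,  1.52487618e+00, -3.87197384e-05,
        1.27538189e+00, -1.45989778e-01]), 'joint_velocities': array([-0.00104011, -0.00230025, -0.00192821,  0.00062878, -0.00055504,
       -0.00057498]), 'tau': array([ 1.94572960e-03, -4.32005703e+01, -2.44694549e+01,  7.19447667e-02,
        5.26295300e-02, -3.39239284e-05]), 'tcp_pos': array([ 171.93495637, -495.70044282,  234.1481173 ]), 'eef_rot': array([-3.14031686e+00, -1.50161116e-04,  3.33756812e-01]), 'ft_force': array([ 0.47673943,  0.72286354, -0.264984  ]), 'wrist_torque': array([-0.00146834, -0.02181241,  0.01141125]), 'grip_force': 0.0, 'width': 91.67483889096425}
```

View pics/scene0.png

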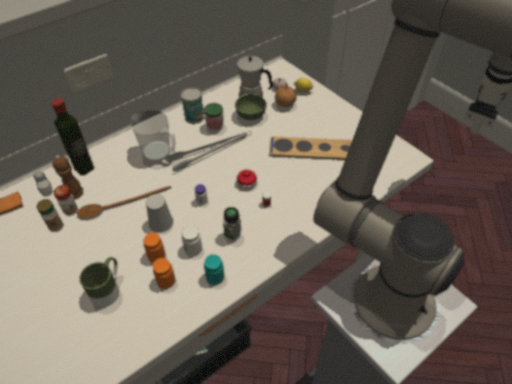

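View pics/top0.png

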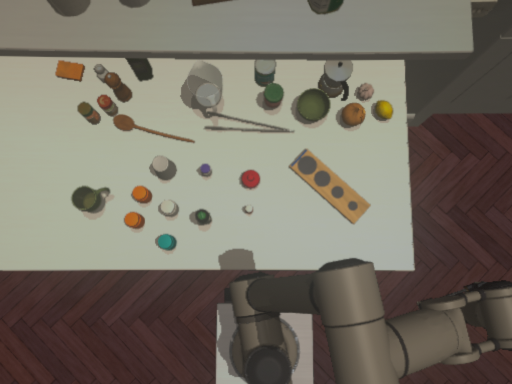

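The scene picture shows the red pot at (266,200), the purple at (201,193), the white at (191,240) and the jar at (232,222). The timer is at (247,180) and the cup at (158,212). In the top picture they are at red (249,209), purple (205,170), white (168,208) and jar (202,216), with the discs running from (306,165), the largest, to (352,206).

```bash
cat > h.py <<'E'
import numpy as np, cv2
from scipy.spatial.transform import Rotation as Ro
from cell import r
def shot(n):
    s=r.state(); c=r.read_camera(n)
    K=np.array([[c["fx"],0,c["cx"]],[0,c["fy"],c["cy"]],[0,0,1]])
    if n=="wrist":
        T=np.eye(4); T[:3,:3]=Ro.from_euler("xyz",s["eef_rot"]).as_matrix(); T[:3,3]=s["tcp_pos"]
        T=T@c["T_tool_cam"]
    else:
        T=np.eye(4); T[:3,:3]=Ro.from_euler("xyz",c["orientation"]).as_matrix(); T[:3,3]=c["eye"]
    return c["color"],K,np.array(c["dist_coeffs"]),T
def ray(px,K,D,T):
    u=cv2.undistortPoints(np.array([[px]],float),K,D)[0,0]
    return T[:3,3],T[:3,:3]@np.array([u[0],u[1],1])
def onplane(px,z,K,D,T):
    o,d=ray(px,K,D,T); return (o+d*(z-o[2])/d[2])[:2]
def proj(P,K,D,T):
    Ti=np.linalg.inv(T); return cv2.projectPoints(np.array([P],float),cv2.Rodrigues(Ti[:3,:3])[0],Ti[:3,3],K,D)[0][0,0]
E
python3 - <<'E'
from h import *
_,*t=shot("top"); _,*s=shot("scene")
np.set_printoptions(precision=0,suppress=True)
for n,a,b,z in [("red",(249,208),(266,197),40),("pur",(205,169),(201,187),62),("white",(168,207),(191,233),82),("jar",(202,214),(232,212),108),("timer",(250,178),(247,178),54),("cup",(160,160),(156,200),102),("turq",(166,241),(214,262),82),("or1",(141,193),(153,241),82),("or2",(132,219),(163,266),82),
 ("d4",(306.5,164.5),(284,145),14),("d3",(322,178.5),(310,145),14),("d2",(337,192),(330,146),14),("d1",(352,206),(347,147),14)]:
    print(n,onplane(a,z,*t),onplane(b,z,*s))
c=r.read_camera("wrist"); print(c["T_tool_cam"],c["fx"],c["cx"],c["cy"],c["dist_coeffs"])
E
```

```text
red [467.  51.] [460.  58.]
pur [596. 200.] [598. 197.]
white [464. 316.] [460. 320.]
jar [438. 202.] [432. 202.]
timer [568.  48.] [547.  63.]
cup [617. 343.] [605. 341.]
turq [353. 319.] [346. 324.]
or1 [510. 406.] [501. 415.]
or2 [424. 431.] [417. 434.]
d4 [ 625. -149.] [ 620. -151.]
d3 [ 575. -202.] [ 564. -221.]
d2 [ 528. -253.] [ 518. -271.]
d1 [ 479. -303.] [ 478. -312.]
[[   0.   -1.   -0.   81.]
 [   1.    0.    0.   -1.]
 [   0.   -0.    1. -150.]
 [   0.    0.    0.    1.]] 296.09563078972195 254.85332639304363 193.51957045399942 [-0.  0.  0.  0.  0.]
```

Emit:
arm_command(
  steps=[
    {"translation": [0.9, 0.6, 0.1], "twist": [0, 0, 0.7]},
    {"translation": [0.9, 0.6, 0.1], "twist": [0, 0, 0.7]},
    {"translation": [0.9, 0.6, 0.1], "twist": [0, 0, 0.7]},
    {"translation": [0.9, 0.6, 0.1], "twist": [0, 0, 0.7]},
    {"translation": [0.9, 0.6, 0.1], "twist": [0, 0, 0.7]},
    {"translation": [0.9, 0.6, 0.1], "twist": [0, 0, 0.7]},
    {"translation": [0.9, 0.6, 0.1], "twist": [0, 0, 0.7]},
    {"translation": [0.9, 0.6, 0.1], "twist": [0, 0, 0.6]},
  ],
)

```text
t: 0.92
tcp_pos: [449.6, -310.4, 265.7]
eef_rot: [3.141, 0.0, 0.817]
ft_force: [1.5, -0.8, 0.5]
width: 91.9
grip_force: 0.0
```

```bash
python3 - <<'E'
from h import *
im,*c=shot("wrist"); cv2.imwrite("pics/w1.png",im[:,:,::-1])
print(r.state()["tcp_pos"],r.state()["eef_rot"])
hsv=cv2.cvtColor(im,cv2.COLOR_RGB2HSV)
m=((im.max(2)<110)&(hsv[...,1]<70)).astype(np.uint8)
cs,_=cv2.findContours(m,cv2.RETR_EXTERNAL,cv2.CHAIN_APPROX_NONE)
for k in cs:
    if cv2.contourArea(k)>150:
        e=cv2.fitEllipse(k); print(np.round(e[0],1),np.round(e[1],1),onplane(e[0],14,*c).round(1))
E
```

```text
[ 455.24115327 -306.01447441  266.26942207] [ 3.13926629 -0.00464401  0.82438431]
[463.9 279.9] [ 73.6 108.7] [ 567.1 -681.4]
[268.4 142.4] [20.8 21.8] [ 482.7 -301.6]
[498.4 146.9] [36.  73.9] [ 717.9 -527. ]
[216.  299.4] [232.3 481.5] [ 251.9 -429.3]
[268.3  87.8] [31.  31.2] [ 530.1 -249.7]
[502.5  31. ] [19.2 43.2] [ 801.4 -400.1]
[268.2  28.4] [44.1 45.7] [ 577.5 -197.9]
```

View pics/w1.png

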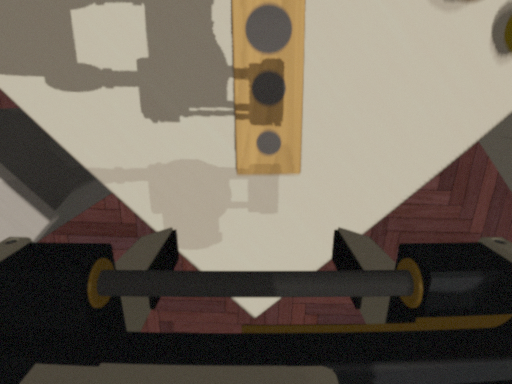

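Emit:
arm_command(
  steps=[
    {"translation": [-0.2, 0.9, 0.1], "twist": [0, 0, -1]},
    {"translation": [-0.2, 0.9, 0.1], "twist": [0, 0, -1]},
    {"translation": [-0.2, 0.9, 0.1], "twist": [0, 0, -1]},
    {"translation": [-0.2, 0.9, 0.1], "twist": [0, 0, -1]},
    {"translation": [-0.2, 0.9, 0.1], "twist": [0, 0, -1]},
    {"translation": [-0.2, 0.9, 0.1], "twist": [0, 0, -1]},
    {"translation": [-0.2, 0.9, 0.1], "twist": [0, 0, -1]},
    {"translation": [-0.2, 0.9, 0.1], "twist": [0, 0, -1]},
  ],
)

```text
t: 1.63
tcp_pos: [383.2, -22.6, 297.6]
eef_rot: [3.141, -0.0, 0.11]
ft_force: [0.5, -0.0, 0.2]
width: 92.1
grip_force: 0.0
```

Emit:
arm_command(
  steps=[
    {"translation": [0, 0, 0]},
    {"translation": [0, 0, 0]},
    {"translation": [0, 0, 0]},
  ],
)

```text
invalid input at $.steps[0]: expected keys translation, twist
```

```bash
python3 - <<'E'
from h import *
im,*c=shot("wrist"); cv2.imwrite("pics/w2.png",cv2.resize(im,(800,600))[:,:,::-1])
print(r.state()["tcp_pos"],r.state()["eef_rot"])
hsv=cv2.cvtColor(im,cv2.COLOR_RGB2HSV)
m=((im.max(2)<110)&(hsv[...,1]<70)).astype(np.uint8)
cs,_=cv2.findContours(m,cv2.RETR_EXTERNAL,cv2.CHAIN_APPROX_NONE)
for k in cs:
    if cv2.contourArea(k)>150:
        e=cv2.fitEllipse(k); print(np.round(e[0],1),np.round(e[1],1),onplane(e[0],14,*c).round(1))
for n,P in dict(red=(463,55,45),pur=(597,198,62),white=(462,318,82),jar=(435,202,108),d1=(483,-302,14),d4=(625,-146,14)).items(): print(n,proj(P,*c))
E
```

```text
[381.78437526 -17.37055564 298.46200536] [-3.13818278e+00 -8.99427006e-04  1.04625966e-01]
[459.9 274.8] [ 83.5 111.6] [ 222.5 -398.4]
[233.8 311.3] [151.2 480.9] [109.2 -14.9]
[452.7 116.4] [18.2 20.7] [ 479.2 -301.8]
[ 83.8 109.7] [42.2 86.2] [428.5 231.6]
[428.1  77.1] [26.3 30.1] [ 527.1 -250.6]
[15.9 74.3] [32.8 49.5] [469.3 331. ]
[400.9  35. ] [38.  43.1] [ 574.9 -199.1]
[370.    7.2] [18.  47.7] [ 602.6 -150.3]
red [203.07558554  96.919215  ]
pur [ 86.3047971  -34.31235743]
white [-14.56930156  77.32107628]
jar [ 63.89203647 108.66726584]
d1 [453.5053296  113.76150866]
d4 [370.06504716 -11.70550352]
```

View pics/w2.png

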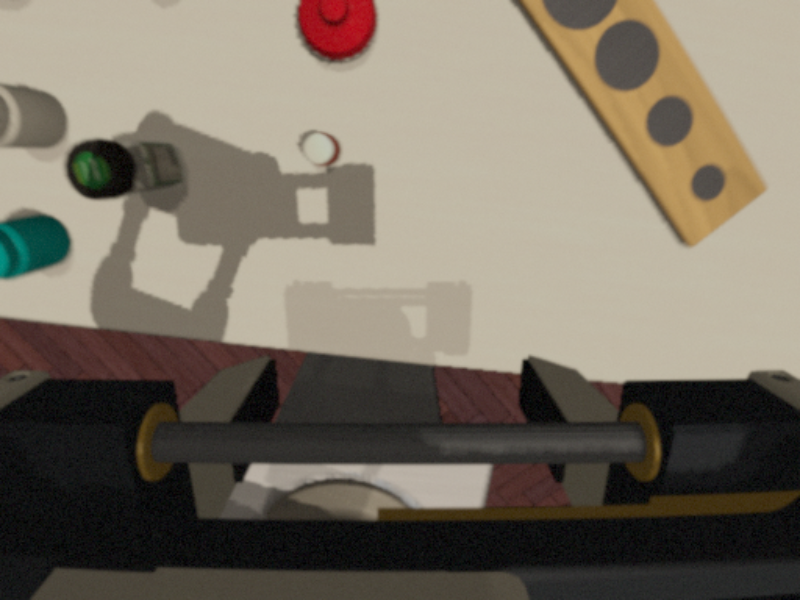

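The wrist view shows the red pot's cap at about (320,149), the jar cap at (100,168), the timer at (337,20) and the discs from (708,182) up to (580,5). The fitted disc spacing of 70.2 mm matches the 70 mm given.

Emit:
arm_command(
  steps=[
    {"translation": [0, 0.4, -0.75], "twist": [0, 0, -0.3]},
    {"translation": [0, 0.4, -0.75], "twist": [0, 0, -0.3]},
    {"translation": [0, 0.4, -0.75], "twist": [0, 0, -0.3]},
    {"translation": [0, 0.4, -0.75], "twist": [0, 0, -0.3]},
    {"translation": [0, 0.2, -0.75], "twist": [0, 0, 0]},
    {"translation": [0, 0, 0], "twist": [0, 0, 0]},
    {"translation": [0, 0, 0], "twist": [0, 0, 0]},
    {"translation": [0, 0, 0], "twist": [0, 0, 0]},
  ],
)

```text
t: 2.35
tcp_pos: [385.2, 47.5, 148.7]
eef_rot: [3.141, -0.002, 0.011]
ft_force: [0.4, -0.7, 0.1]
width: 91.7
grip_force: 0.0
```

```bash
python3 - <<'E'
from h import *
im,*c=shot("wrist"); cv2.imwrite("pics/w3.png",im[:,:,::-1])
print(r.state()["tcp_pos"],r.state()["eef_rot"])
hsv=cv2.cvtColor(im,cv2.COLOR_RGB2HSV)
m=((hsv[...,1]>150)&((hsv[...,0]<10)|(hsv[...,0]>170))).astype(np.uint8)
cs,_=cv2.findContours(m,cv2.RETR_EXTERNAL,cv2.CHAIN_APPROX_NONE)
for k in cs:
    if cv2.contourArea(k)>60:
        e=cv2.fitEllipse(k); print(np.round(e[0],1),np.round(e[1],1),onplane(e[0],34,*c).round(1))
E
```

```text
[385.52580464  47.40513691 149.09136436] [ 3.14105496e+00 -3.12525802e-03  1.04481004e-02]
[256.8   4.5] [11.5 53.3] [542.1  48.5]
```

View pics/w3.png

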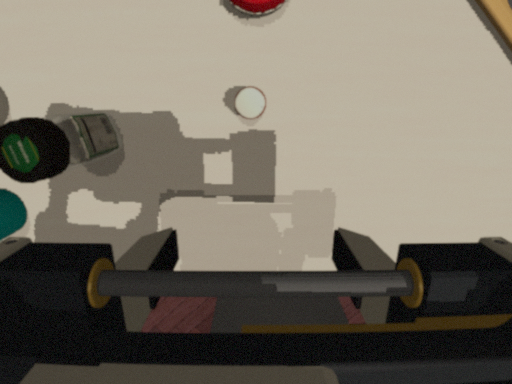

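The red pot's cap sits at (251,103), with the jar cap at (35,148) and the timer at the top (258,2).

```bash
python3 - <<'E'
from h import *
im,*c=shot("wrist")
print(c[2].round(3), c[0], r.read_camera("wrist")["T_tool_cam"].round(3))
hsv=cv2.cvtColor(im,cv2.COLOR_RGB2HSV)
sub=im[80:126,228:276].astype(int)
bg=np.median(im[60:75,220:280].reshape(-1,3),0); print(bg, im[103,251], im[103,225:280,2])
print(onplane((250.5,103),45,*c),onplane((250.5,102.5),34,*c))
E
```

```text
[[ 1.10000e-02 -9.56000e-01 -2.93000e-01  4.65671e+02]
 [-1.00000e+00 -1.00000e-02 -3.00000e-03  4.90640e+01]
 [ 0.00000e+00  2.93000e-01 -9.56000e-01  2.99772e+02]
 [ 0.00000e+00  0.00000e+00  0.00000e+00  1.00000e+00]] [[296.09563079   0.         254.85332639]
 [  0.         296.09563079 193.51957045]
 [  0.           0.           1.        ]] [[ 1.0000e-03 -9.5500e-01 -2.9600e-01  8.0629e+01]
 [ 1.0000e+00  1.0000e-03 -0.0000e+00 -7.4100e-01]
 [ 0.0000e+00 -2.9600e-01  9.5500e-01 -1.5043e+02]
 [ 0.0000e+00  0.0000e+00  0.0000e+00  1.0000e+00]]
[186. 178. 160.] [185 188 171] [104  95  93  93  92  92  92  90  84  98 129 153 163 164 164 164 165 165
 167 168 167 167 169 172 170 172 171 171 174 173 175 174 174 173 174 175
 176 174 165 145 122 140 156 159 159 160 158 158 160 158 159 159 159 160
 159]
[465.9441164  52.6229277] [466.37228829  52.7795848 ]
```

Emit:
arm_command(
  steps=[
    {"translation": [0.67, 0.045, -0.4], "twist": [0, 0, 0]},
    {"translation": [0.67, 0.045, -0.4], "twist": [0, 0, 0]},
    {"translation": [0.67, 0.045, -0.4], "twist": [0, 0, 0]},
    {"translation": [0, 0, -0.8], "twist": [0, 0, 0]},
    {"translation": [0, 0, -0.8], "twist": [0, 0, 0]},
    {"translation": [0, 0, -0.57], "twist": [0, 0, 0]},
    {"translation": [0, 0, 0], "twist": [0, 0, 0]},
    {"translation": [0, 0, 0], "twist": [0, 0, 0]},
  ],
)

```text
t: 3.17
tcp_pos: [464.9, 53.0, 13.0]
eef_rot: [3.142, 0.001, 0.01]
ft_force: [0.4, 0.9, 0.7]
width: 91.7
grip_force: 0.0
```

Emit:
arm_command(
  jaw=1,
  newtons=12,
  steps=[
    {"translation": [0, 0, 0], "twist": [0, 0, 0]},
    {"translation": [0, 0, 0], "twist": [0, 0, 0]},
    {"translation": [0, 0, 0], "twist": [0, 0, 0]},
    {"translation": [0, 0, 0], "twist": [0, 0, 0]},
    {"translation": [0, 0, 0], "twist": [0, 0, 0]},
    {"translation": [0, 0, 0], "twist": [0, 0, 0]},
    {"translation": [0, 0, 0], "twist": [0, 0, 0]},
    {"translation": [0, 0, 0], "twist": [0, 0, 0]},
  ],
)

```text
t: 3.83
tcp_pos: [464.6, 53.5, 12.7]
eef_rot: [3.141, -0.0, 0.011]
ft_force: [0.5, 0.5, -0.7]
width: 43.3
grip_force: 0.0
```

Emit:
arm_command(
  steps=[
    {"translation": [0, 0, 0], "twist": [0, 0, 0]},
    {"translation": [0, 0, 0], "twist": [0, 0, 0]},
    {"translation": [0, 0, 0], "twist": [0, 0, 0]},
    {"translation": [0, 0, 0], "twist": [0, 0, 0]},
    {"translation": [0, 0, 0.5], "twist": [0, 0, 0]},
    {"translation": [0, 0, 0.9], "twist": [0, 0, 0]},
    {"translation": [0, 0, 0], "twist": [0, 0, 0]},
  ],
)

```text
t: 4.42
tcp_pos: [467.5, 53.4, 73.0]
eef_rot: [3.141, -0.008, 0.011]
ft_force: [1.4, 1.1, 0.3]
width: 27.6
grip_force: 12.0
```

Emit:
arm_command(
  steps=[
    {"translation": [-0.04, -0.91, 0.3], "twist": [0, 0, 0.935]},
    {"translation": [-0.04, -0.91, 0.3], "twist": [0, 0, 0.935]},
    {"translation": [-0.04, -0.91, 0.3], "twist": [0, 0, 0.935]},
    {"translation": [-0.04, -0.91, 0.3], "twist": [0, 0, 0.935]},
    {"translation": [-0.04, -0.91, 0.3], "twist": [0, 0, 0.935]},
    {"translation": [-0.04, -0.91, 0.3], "twist": [0, 0, 0.935]},
    {"translation": [-0.04, -0.91, 0.2], "twist": [0, 0, 0.935]},
    {"translation": [-0.04, -0.91, 0], "twist": [0, 0, 0.935]},
  ],
)

```text
t: 5.08
tcp_pos: [452.2, -240.1, 150.3]
eef_rot: [3.138, -0.001, 0.668]
ft_force: [1.5, -0.5, 0.2]
width: 27.9
grip_force: 12.0
```

Emit:
arm_command(
  steps=[
    {"translation": [-0.04, -0.91, 0], "twist": [0, 0, 0.935]},
    {"translation": [-0.04, -0.91, 0], "twist": [0, 0, 0.935]},
    {"translation": [0, 0, 0], "twist": [0, 0, 0]},
    {"translation": [0, 0, 0], "twist": [0, 0, 0]},
    {"translation": [0, 0, 0], "twist": [0, 0, 0]},
    {"translation": [0, 0, 0], "twist": [0, 0, 0]},
  ],
)

```text
t: 5.58
tcp_pos: [448.6, -309.2, 148.4]
eef_rot: [-3.141, -0.0, 0.827]
ft_force: [-0.1, 0.1, 0.4]
width: 27.8
grip_force: 12.0
```

```bash
cat > discs.py <<'E'
from h import *
im,*c=shot("wrist"); s=r.state()
print(s["tcp_pos"].round(1),s["eef_rot"].round(3),s["width"])
hsv=cv2.cvtColor(im,cv2.COLOR_RGB2HSV)
m=((im.max(2)<110)&(hsv[...,1]<70)).astype(np.uint8)
cs,_=cv2.findContours(m,cv2.RETR_EXTERNAL,cv2.CHAIN_APPROX_NONE)
for k in cs:
    if 150<cv2.contourArea(k)<8000:
        e=cv2.fitEllipse(k); print(np.round(e[0],1),np.round(e[1],1),onplane(e[0],14,*c).round(1))
E
python3 - <<'E'
import discs; discs.cv2.imwrite("pics/w4.png",discs.im[:,:,::-1])
E
```

```text
[ 448.7 -309.1  148.5] [-3.141 -0.     0.828] 28.001869641808433
[275.2 160.5] [31.1 31.9] [ 481.  -302.7]
[276.9  84.9] [45.3 47. ] [ 528.4 -251.4]
[278.1  14.5] [36.3 67.9] [ 567.9 -208.4]
```

View pics/w4.png

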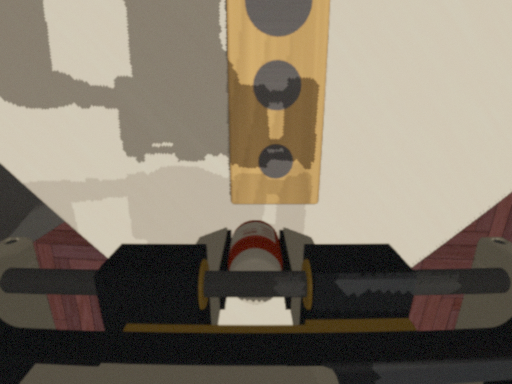

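The held red pot is at (256,245), with disc 1 at (275,160) and disc 2 at (277,85).

Emit:
arm_command(
  steps=[
    {"translation": [0.39, 0.075, -0.5], "twist": [0, 0, 0]},
    {"translation": [0.39, 0.075, -0.5], "twist": [0, 0, 0]},
    {"translation": [0, 0, -0.8], "twist": [0, 0, 0]},
    {"translation": [0, 0, -0.8], "twist": [0, 0, 0]},
    {"translation": [0, 0, -0.2], "twist": [0, 0, 0]},
    {"translation": [0, 0, -0.12], "twist": [0, 0, 0]},
    {"translation": [0, 0, 0], "twist": [0, 0, 0]},
    {"translation": [0, 0, 0], "twist": [0, 0, 0]},
  ],
)

```text
t: 6.3
tcp_pos: [480.7, -304.9, 33.4]
eef_rot: [3.139, -0.0, 0.827]
ft_force: [-0.7, -0.4, -0.2]
width: 27.7
grip_force: 12.0
```

Emit:
arm_command(
  steps=[
    {"translation": [0, 0, 0], "twist": [0, 0, 0]},
    {"translation": [0, 0, 0], "twist": [0, 0, 0]},
  ],
)

```text
t: 6.47
tcp_pos: [480.6, -305.2, 33.5]
eef_rot: [3.138, -0.0, 0.827]
ft_force: [0.3, 0.2, -0.2]
width: 27.8
grip_force: 12.0
```

Emit:
arm_command(
  steps=[
    {"translation": [0, 0.05, -0.08], "twist": [0, 0, 0]},
    {"translation": [0, 0, -0.05], "twist": [0, 0, 0]},
    {"translation": [0, 0, 0], "twist": [0, 0, 0]},
    {"translation": [0, 0, 0], "twist": [0, 0, 0]},
  ],
)

```text
t: 6.8
tcp_pos: [479.8, -302.5, 26.6]
eef_rot: [-3.142, 0.0, 0.827]
ft_force: [-0.4, -0.7, -0.3]
width: 27.8
grip_force: 12.0
```

Emit:
arm_command(
  steps=[
    {"translation": [0, 0, -0.03], "twist": [0, 0, 0]},
    {"translation": [0, 0, 0], "twist": [0, 0, 0]},
  ],
)

```text
t: 6.97
tcp_pos: [479.8, -302.5, 26.4]
eef_rot: [3.141, 0.0, 0.827]
ft_force: [-1.9, 2.3, 8.7]
width: 27.7
grip_force: 12.0
```

Emit:
arm_command(
  jaw=-0.2,
  steps=[
    {"translation": [0, 0, 0], "twist": [0, 0, 0]},
    {"translation": [0, 0, 0], "twist": [0, 0, 0]},
    {"translation": [0, 0, 0], "twist": [0, 0, 0]},
    {"translation": [0, 0, 0], "twist": [0, 0, 0]},
    {"translation": [0, 0, 0.5], "twist": [0, 0, 0]},
    {"translation": [0, 0, 0.9], "twist": [0, 0, 0]},
    {"translation": [0, 0, 0.9], "twist": [0, 0, 0]},
    {"translation": [0, 0, 0.5], "twist": [0, 0, 0]},
  ],
)

```text
t: 7.63
tcp_pos: [480.8, -303.3, 140.9]
eef_rot: [3.137, -0.0, 0.827]
ft_force: [0.7, -0.1, 0.4]
width: 54.8
grip_force: 0.0
```

Emit:
arm_command(
  jaw=-0.45,
  steps=[
    {"translation": [0.12, 0.92, 0.06], "twist": [0, 0, 0]},
    {"translation": [0.12, 0.92, 0.06], "twist": [0, 0, 0]},
    {"translation": [0.12, 0.92, 0.06], "twist": [0, 0, 0]},
    {"translation": [0.12, 0.92, 0.06], "twist": [0, 0, 0]},
    {"translation": [0.12, 0.92, 0.06], "twist": [0, 0, 0]},
    {"translation": [0.12, 0.92, 0], "twist": [0, 0, 0]},
    {"translation": [0.12, 0.92, 0], "twist": [0, 0, 0]},
    {"translation": [0.12, 0.92, 0], "twist": [0, 0, 0]},
  ],
)

```text
t: 8.3
tcp_pos: [518.1, -6.4, 149.5]
eef_rot: [3.141, -0.0, 0.827]
ft_force: [0.4, -0.2, 0.1]
width: 66.1
grip_force: 0.0
```

Emit:
arm_command(
  steps=[
    {"translation": [0.14, 0.92, 0], "twist": [0, 0, 0]},
    {"translation": [0.14, 0.92, 0], "twist": [0, 0, 0]},
    {"translation": [0.14, 0.92, 0], "twist": [0, 0, 0]},
    {"translation": [0.14, 0.92, 0], "twist": [0, 0, 0]},
    {"translation": [0, 0, 0], "twist": [0, 0, 0]},
    {"translation": [0, 0, 0], "twist": [0, 0, 0]},
    {"translation": [0, 0, 0], "twist": [0, 0, 0]},
    {"translation": [0, 0, 0], "twist": [0, 0, 0]},
  ],
)

```text
t: 8.97
tcp_pos: [540.5, 137.9, 149.3]
eef_rot: [-3.142, 0.001, 0.826]
ft_force: [-0.8, 0.0, -0.0]
width: 66.6
grip_force: 0.0
```

```bash
python3 - <<'E'
from h import *
im,*c=shot("wrist"); cv2.imwrite("pics/w5.png",im[:,:,::-1])
s=r.state(); print(s["tcp_pos"],s["eef_rot"],s["width"])
hsv=cv2.cvtColor(im,cv2.COLOR_RGB2HSV)
m=((hsv[...,1]>60)&(hsv[...,0]>110)&(hsv[...,0]<160)).astype(np.uint8)
cs,_=cv2.findContours(m,cv2.RETR_EXTERNAL,cv2.CHAIN_APPROX_NONE)
for k in cs:
    if cv2.contourArea(k)>60:
        e=cv2.fitEllipse(k); print(np.round(e[0],1),np.round(e[1],1),cv2.boundingRect(k),onplane(e[0],62,*c).round(1))
E
```

```text
[540.5417932  137.73789152 149.3447339 ] [-3.14157764e+00  4.87551469e-04  8.25104944e-01] 66.67198359227048
[255.6  92.6] [41.  42.4] (235, 71, 42, 44) [600.5 202.5]
```

View pics/w5.png

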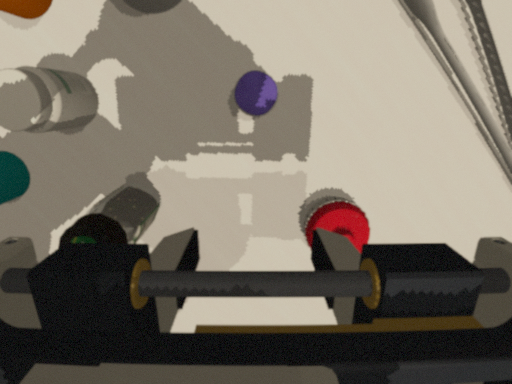

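The purple cap is at (256,93), with the white pot at (45,98), the jar cap at (93,240) and the timer at (340,225).

Emit:
arm_command(
  steps=[
    {"translation": [0.5, 0.54, -0.3], "twist": [0, 0, 0]},
    {"translation": [0.5, 0.54, -0.3], "twist": [0, 0, 0]},
    {"translation": [0.5, 0.54, -0.3], "twist": [0, 0, 0]},
    {"translation": [0, 0, -0.8], "twist": [0, 0, 0]},
    {"translation": [0, 0, -0.8], "twist": [0, 0, 0]},
    {"translation": [0, 0, -0.6], "twist": [0, 0, 0]},
    {"translation": [0, 0, 0], "twist": [0, 0, 0]},
    {"translation": [0, 0, 0], "twist": [0, 0, 0]},
  ],
)

```text
t: 9.68
tcp_pos: [600.2, 202.5, 24.6]
eef_rot: [-3.14, 0.002, 0.825]
ft_force: [0.3, 0.7, -0.2]
width: 66.5
grip_force: 0.0
```

Emit:
arm_command(
  jaw=1,
  newtons=15,
  steps=[
    {"translation": [0, 0, 0], "twist": [0, 0, 0]},
    {"translation": [0, 0, 0], "twist": [0, 0, 0]},
    {"translation": [0, 0, 0], "twist": [0, 0, 0]},
    {"translation": [0, 0, 0], "twist": [0, 0, 0]},
    {"translation": [0, 0, 0], "twist": [0, 0, 0]},
    {"translation": [0, 0, 0], "twist": [0, 0, 0]},
    {"translation": [0, 0, 0], "twist": [0, 0, 0]},
    {"translation": [0, 0, 0], "twist": [0, 0, 0]},
  ],
)

```text
t: 10.35
tcp_pos: [601.1, 204.0, 26.4]
eef_rot: [3.141, -0.001, 0.827]
ft_force: [-2.1, -1.0, 6.6]
width: 37.0
grip_force: 15.0
```

Emit:
arm_command(
  steps=[
    {"translation": [0, 0, 0.6], "twist": [0, 0, 0]},
    {"translation": [0, 0, 0.9], "twist": [0, 0, 0]},
    {"translation": [-0.15, -0.92, 0.5], "twist": [0, 0, 0]},
    {"translation": [-0.15, -0.92, 0.1], "twist": [0, 0, 0]},
    {"translation": [-0.15, -0.92, 0], "twist": [0, 0, 0]},
    {"translation": [-0.15, -0.92, 0], "twist": [0, 0, 0]},
    {"translation": [-0.15, -0.92, 0], "twist": [0, 0, 0]},
    {"translation": [-0.15, -0.92, 0], "twist": [0, 0, 0]},
  ],
)

```text
t: 11.02
tcp_pos: [564.0, -17.8, 109.2]
eef_rot: [3.142, -0.0, 0.827]
ft_force: [0.2, -0.6, -0.7]
width: 36.7
grip_force: 15.0
```

Emit:
arm_command(
  steps=[
    {"translation": [-0.15, -0.92, 0], "twist": [0, 0, 0]},
    {"translation": [-0.15, -0.92, 0], "twist": [0, 0, 0]},
    {"translation": [-0.15, -0.92, 0], "twist": [0, 0, 0]},
    {"translation": [-0.15, -0.92, 0], "twist": [0, 0, 0]},
    {"translation": [-0.15, -0.92, 0], "twist": [0, 0, 0]},
    {"translation": [-0.15, -0.92, 0], "twist": [0, 0, 0]},
    {"translation": [0, 0, 0], "twist": [0, 0, 0]},
    {"translation": [0, 0, 0], "twist": [0, 0, 0]},
  ],
)

```text
t: 11.68
tcp_pos: [528.0, -238.9, 108.8]
eef_rot: [-3.141, -0.0, 0.823]
ft_force: [-0.7, 0.4, -0.0]
width: 37.0
grip_force: 15.0
```

```bash
python3 discs.py
```

```text
[ 528.3 -237.3  108.8] [-3.141 -0.     0.825] 36.77610526048512
[263.5 127.6] [65.5 68.3] [ 574.7 -198.5]
[263.8   7. ] [13.8 70.6] [ 634.4 -133.4]
```

Emit:
arm_command(
  steps=[
    {"translation": [-0.01, -0.33, -0.2], "twist": [0, 0, 0]},
    {"translation": [0, 0, -0.7], "twist": [0, 0, 0]},
    {"translation": [0, 0, -0.5], "twist": [0, 0, 0]},
    {"translation": [0, 0, -0.2], "twist": [0, 0, 0]},
    {"translation": [0, 0, 0], "twist": [0, 0, 0]},
    {"translation": [0, 0, 0], "twist": [0, 0, 0]},
    {"translation": [0, 0, 0], "twist": [0, 0, 0]},
  ],
)

```text
t: 12.32
tcp_pos: [529.2, -250.3, 46.3]
eef_rot: [3.14, -0.0, 0.828]
ft_force: [-0.2, -0.0, -0.4]
width: 36.9
grip_force: 15.0
```

Emit:
arm_command(
  steps=[
    {"translation": [-0.03, -0.01, -0.08], "twist": [0, 0, 0]},
    {"translation": [0, 0, -0.05], "twist": [0, 0, 0]},
    {"translation": [0, 0, 0], "twist": [0, 0, 0]},
    {"translation": [0, 0, 0], "twist": [0, 0, 0]},
  ],
)

```text
t: 12.65
tcp_pos: [527.4, -251.0, 40.4]
eef_rot: [3.14, -0.0, 0.827]
ft_force: [-0.9, 0.2, 1.2]
width: 37.1
grip_force: 15.0
```

Emit:
arm_command(
  steps=[
    {"translation": [0, 0, -0.03], "twist": [0, 0, 0]},
    {"translation": [0, 0, 0], "twist": [0, 0, 0]},
    {"translation": [0, 0, 0], "twist": [0, 0, 0]},
  ],
)

```text
t: 12.9
tcp_pos: [527.4, -251.0, 40.4]
eef_rot: [3.14, -0.0, 0.827]
ft_force: [-3.2, 1.9, 11.7]
width: 36.7
grip_force: 15.0
```

Emit:
arm_command(
  jaw=-0.3,
  steps=[
    {"translation": [0, 0, 0], "twist": [0, 0, 0]},
    {"translation": [0, 0, 0], "twist": [0, 0, 0]},
    {"translation": [0, 0, 0], "twist": [0, 0, 0]},
    {"translation": [0, 0, 0], "twist": [0, 0, 0]},
    {"translation": [0, 0, 0.5], "twist": [0, 0, 0]},
    {"translation": [0, 0, 0.9], "twist": [0, 0, 0]},
    {"translation": [0, 0, 0.9], "twist": [0, 0, 0]},
    {"translation": [0, 0, 0.9], "twist": [0, 0, 0]},
  ],
)

```text
t: 13.57
tcp_pos: [526.7, -250.5, 167.6]
eef_rot: [-3.14, 0.0, 0.827]
ft_force: [0.4, -0.1, -0.2]
width: 59.8
grip_force: 0.0
```

Emit:
arm_command(
  jaw=-0.9,
  steps=[
    {"translation": [-0.2, 0.96, 0], "twist": [0, 0, 0.2]},
    {"translation": [-0.2, 0.96, 0], "twist": [0, 0, 0.2]},
    {"translation": [-0.2, 0.96, 0], "twist": [0, 0, 0.2]},
    {"translation": [-0.2, 0.96, 0], "twist": [0, 0, 0.2]},
    {"translation": [-0.2, 0.96, 0], "twist": [0, 0, 0.2]},
    {"translation": [-0.2, 0.96, 0], "twist": [0, 0, 0.2]},
    {"translation": [-0.2, 0.96, 0], "twist": [0, 0, 0.2]},
  ],
)

```text
t: 14.15
tcp_pos: [470.3, 19.7, 166.7]
eef_rot: [3.141, -0.0, 0.949]
ft_force: [0.1, 0.9, 0.0]
width: 87.3
grip_force: 0.0
```

Emit:
arm_command(
  steps=[
    {"translation": [-0.2, 0.96, 0], "twist": [0, 0, 0.2]},
    {"translation": [-0.2, 0.96, 0], "twist": [0, 0, 0.2]},
    {"translation": [-0.2, 0.96, 0], "twist": [0, 0, 0.2]},
    {"translation": [-0.2, 0.96, 0], "twist": [0, 0, 0.2]},
    {"translation": [-0.2, 0.96, 0], "twist": [0, 0, 0.2]},
    {"translation": [0, 0, 0], "twist": [0, 0, 0]},
    {"translation": [0, 0, 0], "twist": [0, 0, 0]},
    {"translation": [0, 0, 0], "twist": [0, 0, 0]},
  ],
)

```text
t: 14.82
tcp_pos: [431.0, 209.8, 166.5]
eef_rot: [3.141, 0.001, 1.037]
ft_force: [-0.8, -0.6, -0.2]
width: 87.1
grip_force: 0.0
```

```bash
python3 - <<'E'
from h import *
im,*c=shot("wrist"); cv2.imwrite("pics/w6.png",im[:,:,::-1])
s=r.state(); print(s["tcp_pos"],s["eef_rot"],s["width"]); print(proj((463,318,82),*c))
np.savez("w6.npz",K=c[0],D=c[1],T=c[2])
E
```

```text
[431.24520877 209.20823629 166.55195532] [3.14153214e+00 5.77326990e-04 1.03553259e+00] 87.27615071799593
[217.66190338  62.73298013]
```

View pics/w6.png

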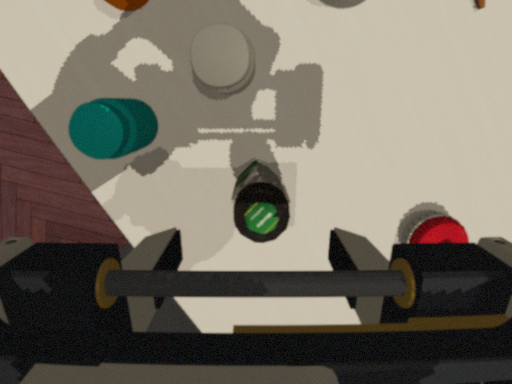

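The white pot's cap is centred near (220,55) and the jar cap near (261,211). The turquoise decoy is at (110,128).

```bash
python3 - <<'E'
from h import *
w=np.load("w6.npz"); c=(w["K"],w["D"],w["T"]); im=cv2.imread("pics/w6.png")
g=cv2.GaussianBlur(cv2.cvtColor(im,cv2.COLOR_BGR2GRAY),(3,3),0)
h=cv2.HoughCircles(g[10:110,170:275],cv2.HOUGH_GRADIENT,1,20,param1=60,param2=10,minRadius=26,maxRadius=35)
print(h[0][:3]+[170,10,0])
for p in h[0][:3]: print(onplane(p[:2]+[170,10],82,*c))
print("jar",onplane((261,211),108,*c), "white",onplane((220.5,55),82,*c))
for z,R in ((82,23),(67,26)): print([proj((462+R*a,320+R*b,z),*c).round(0) for a,b in ((1,0),(0,1),(-1,0),(0,-1))])
E
```

```text
[[220.5         64.5         34.40000153]]
[464.14647071 315.88338102]
jar [436.33465308 209.7213107 ] white [467.64489186 321.44597985]
[array([242.,  44.]), array([198.,  32.]), array([189.,  78.]), array([231.,  89.])]
[array([246.,  45.]), array([199.,  33.]), array([190.,  81.]), array([235.,  93.])]
```

```bash
python3 - <<'E'
import cv2
im=cv2.imread("pics/w6.png")[10:110,160:290]
im=cv2.convertScaleAbs(im,alpha=1.4); cv2.imwrite("pics/w6c.png",cv2.resize(im,None,fx=6,fy=6,interpolation=cv2.INTER_CUBIC))
E
```

```text
(no output)
```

View pics/w6c.png

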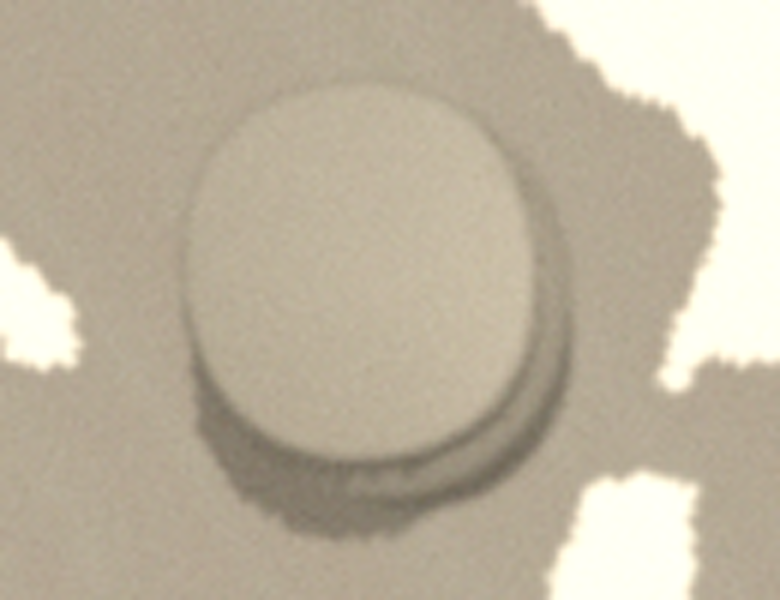

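The crop shows the white cap's top spanning x 185–533 and y 82–460, so its centre is at (219.8,55.2) in the full picture.

Emit:
arm_command(
  steps=[
    {"translation": [0.305, 0.937, 0], "twist": [0, 0, 0]},
    {"translation": [0.305, 0.937, 0], "twist": [0, 0, 0]},
    {"translation": [0.3, 0.936, -0.3], "twist": [0, 0, 0]},
    {"translation": [0, 0, -0.5], "twist": [0, 0, 0]},
    {"translation": [0, 0, -0.9], "twist": [0, 0, 0]},
    {"translation": [0, 0, -0.9], "twist": [0, 0, 0]},
    {"translation": [0, 0, -0.7], "twist": [0, 0, 0]},
    {"translation": [0, 0, 0], "twist": [0, 0, 0]},
  ],
)

```text
t: 15.53
tcp_pos: [464.9, 318.9, 29.2]
eef_rot: [-3.136, 0.01, 1.033]
ft_force: [-1.6, -0.7, -0.5]
width: 87.2
grip_force: 0.0
```

Emit:
arm_command(
  jaw=1,
  newtons=20,
  steps=[
    {"translation": [0, 0, 0], "twist": [0, 0, 0]},
    {"translation": [0, 0, 0], "twist": [0, 0, 0]},
    {"translation": [0, 0, 0], "twist": [0, 0, 0]},
    {"translation": [0, 0, 0], "twist": [0, 0, 0]},
    {"translation": [0, 0, 0], "twist": [0, 0, 0]},
    {"translation": [0, 0, 0], "twist": [0, 0, 0]},
    {"translation": [0, 0, 0], "twist": [0, 0, 0]},
    {"translation": [0, 0, 0], "twist": [0, 0, 0]},
  ],
)

```text
t: 16.2
tcp_pos: [468.0, 322.7, 35.8]
eef_rot: [3.14, -0.001, 1.037]
ft_force: [-0.5, -1.2, 6.3]
width: 51.6
grip_force: 20.0
```

Emit:
arm_command(
  steps=[
    {"translation": [0, 0, 0.6], "twist": [0, 0, 0]},
    {"translation": [0, 0, 0.9], "twist": [0, 0, 0]},
    {"translation": [0, 0, 0.9], "twist": [0, 0, 0]},
    {"translation": [0.06, 0, 0.7], "twist": [0, 0, 0]},
    {"translation": [0.2, -0.93, 0.1], "twist": [0, 0, -0.2]},
    {"translation": [0.2, -0.93, 0], "twist": [0, 0, -0.2]},
    {"translation": [0.2, -0.93, 0], "twist": [0, 0, -0.2]},
    {"translation": [0.2, -0.93, 0], "twist": [0, 0, -0.2]},
  ],
)

```text
t: 16.87
tcp_pos: [501.7, 172.4, 163.0]
eef_rot: [3.141, -0.0, 0.967]
ft_force: [0.3, 0.5, -0.9]
width: 51.7
grip_force: 20.0
```

Emit:
arm_command(
  steps=[
    {"translation": [0.18, -0.93, 0], "twist": [0, 0, -0.2]},
    {"translation": [0.18, -0.93, 0], "twist": [0, 0, -0.2]},
    {"translation": [0.18, -0.93, 0], "twist": [0, 0, -0.2]},
    {"translation": [0.18, -0.93, 0], "twist": [0, 0, -0.2]},
    {"translation": [0.18, -0.93, 0], "twist": [0, 0, -0.2]},
    {"translation": [0.18, -0.93, 0], "twist": [0, 0, -0.2]},
    {"translation": [0.18, -0.93, 0], "twist": [0, 0, -0.2]},
    {"translation": [0.18, -0.93, 0], "twist": [0, 0, -0.2]},
  ],
)

```text
t: 17.53
tcp_pos: [559.3, -125.7, 162.6]
eef_rot: [-3.141, 0.0, 0.826]
ft_force: [0.5, 0.6, -1.5]
width: 51.3
grip_force: 20.0
```

Emit:
arm_command(
  steps=[
    {"translation": [0.18, -0.93, 0], "twist": [0, 0, 0]},
    {"translation": [0.18, -0.93, 0], "twist": [0, 0, 0]},
    {"translation": [0, 0, 0], "twist": [0, 0, 0]},
    {"translation": [0, 0, 0], "twist": [0, 0, 0]},
    {"translation": [0, 0, 0], "twist": [0, 0, 0]},
  ],
)

```text
t: 17.95
tcp_pos: [573.4, -197.9, 162.2]
eef_rot: [-3.14, 0.0, 0.826]
ft_force: [0.0, 0.4, -1.3]
width: 51.7
grip_force: 20.0
```

```bash
python3 discs.py
```

```text
[ 573.5 -197.2  162.4] [-3.14   0.     0.828] 51.58794109757205
[258.4 113.5] [66.8 68.1] [ 623.5 -148. ]
[478.9 111.5] [59.1 64.8] [ 790.1 -295. ]
[404.3  15.5] [16.6 57.8] [ 782.3 -172.9]
[100.9  12.3] [10.  29.4] [579.4  17.8]
```

Emit:
arm_command(
  steps=[
    {"translation": [0.05, -0.05, -0.7], "twist": [0, 0, 0]},
    {"translation": [0, 0, -0.9], "twist": [0, 0, 0]},
    {"translation": [0, 0, -0.7], "twist": [0, 0, 0]},
    {"translation": [0, 0, -0.3], "twist": [0, 0, 0]},
    {"translation": [0, 0, -0.1], "twist": [0, 0, 0]},
    {"translation": [0, 0, 0], "twist": [0, 0, 0]},
    {"translation": [0, 0, 0], "twist": [0, 0, 0]},
    {"translation": [0, 0, 0], "twist": [0, 0, 0]},
  ],
)

```text
t: 18.67
tcp_pos: [577.1, -200.7, 56.8]
eef_rot: [3.138, -0.001, 0.827]
ft_force: [0.6, 0.1, -1.4]
width: 51.7
grip_force: 20.0
```

Emit:
arm_command(
  steps=[
    {"translation": [-0.03, 0.03, -0.09], "twist": [0, 0, 0]},
    {"translation": [0, 0, -0.06], "twist": [0, 0, 0]},
    {"translation": [0, 0, 0], "twist": [0, 0, 0]},
    {"translation": [0, 0, 0], "twist": [0, 0, 0]},
  ],
)

```text
t: 19.0
tcp_pos: [575.1, -199.3, 49.7]
eef_rot: [3.14, -0.001, 0.827]
ft_force: [-1.2, -0.1, 4.7]
width: 51.8
grip_force: 20.0
```

Emit:
arm_command(
  jaw=-0.7,
  steps=[
    {"translation": [0, 0, 0], "twist": [0, 0, 0]},
    {"translation": [0, 0, 0], "twist": [0, 0, 0]},
    {"translation": [0, 0, 0], "twist": [0, 0, 0]},
    {"translation": [0, 0, 0], "twist": [0, 0, 0]},
    {"translation": [0, 0, 0.5], "twist": [0, 0, 0]},
    {"translation": [0, 0, 0.9], "twist": [0, 0, 0]},
    {"translation": [0, 0, 0.9], "twist": [0, 0, 0]},
    {"translation": [0, 0, 0.9], "twist": [0, 0, 0]},
  ],
)

```text
t: 19.67
tcp_pos: [574.3, -199.0, 177.7]
eef_rot: [-3.14, 0.0, 0.827]
ft_force: [0.8, -1.3, 1.4]
width: 78.0
grip_force: 0.0
```

Emit:
arm_command(
  steps=[
    {"translation": [-0.48, 0.87, 0], "twist": [0, 0, 0]},
    {"translation": [-0.48, 0.87, 0], "twist": [0, 0, 0]},
    {"translation": [-0.48, 0.87, 0], "twist": [0, 0, 0]},
    {"translation": [-0.48, 0.87, 0], "twist": [0, 0, 0]},
    {"translation": [-0.48, 0.87, 0], "twist": [0, 0, 0]},
    {"translation": [-0.48, 0.87, 0], "twist": [0, 0, 0]},
    {"translation": [-0.48, 0.87, 0], "twist": [0, 0, 0]},
    {"translation": [-0.48, 0.87, 0], "twist": [0, 0, 0]},
  ],
)

```text
t: 20.33
tcp_pos: [419.8, 80.5, 176.7]
eef_rot: [3.141, -0.0, 0.826]
ft_force: [0.2, 0.3, 0.4]
width: 78.1
grip_force: 0.0
```

Emit:
arm_command(
  steps=[
    {"translation": [-0.48, 0.87, 0], "twist": [0, 0, 0]},
    {"translation": [-0.48, 0.87, 0], "twist": [0, 0, 0]},
    {"translation": [0, 0, 0], "twist": [0, 0, 0]},
    {"translation": [0, 0, 0], "twist": [0, 0, 0]},
    {"translation": [0, 0, 0], "twist": [0, 0, 0]},
    {"translation": [0, 0, 0], "twist": [0, 0, 0]},
  ],
)

```text
t: 20.83
tcp_pos: [383.4, 148.1, 176.7]
eef_rot: [3.141, -0.0, 0.826]
ft_force: [0.1, -0.0, -0.5]
width: 78.0
grip_force: 0.0
```

```bash
python3 - <<'E'
from h import *
im,*c=shot("wrist"); s=r.state(); print(s["tcp_pos"],s["eef_rot"],s["width"])
p=proj((436,209,108),*c); print(p); x,y=[max(0,int(v)-60) for v in p]
cv2.imwrite("pics/w7.png",cv2.resize(cv2.convertScaleAbs(im[y:y+120,x:x+130,::-1],alpha=1.3),None,fx=5,fy=5,interpolation=cv2.INTER_CUBIC)); print(x,y)
np.savez("w7.npz",K=c[0],D=c[1],T=c[2])
E
```

```text
[383.44157244 147.87531818 176.68471926] [3.14121867e+00 3.90492167e-06 8.24924959e-01] 77.6487159382757
[251.42613714 103.33705106]
191 43
```

View pics/w7.png

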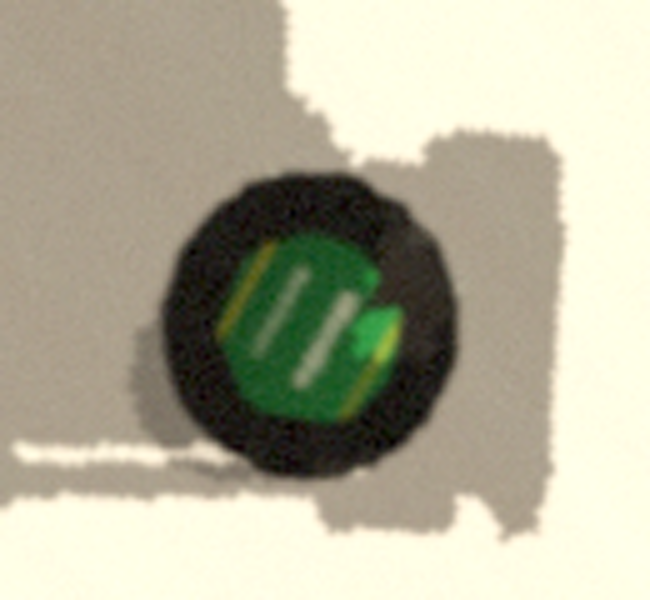

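The jar cap spans x 165–458 and y 172–478 in the crop, so its centre is at (253.3,108.0) in the full picture.

```bash
python3 - <<'E'
from h import *
w=np.load("w7.npz"); c=(w["K"],w["D"],w["T"])
print(onplane((253.3,108.0),108,*c))
E
```

```text
[434.79627547 205.73325103]
```

Emit:
arm_command(
  steps=[
    {"translation": [0.43, 0.48, -0.2], "twist": [0, 0, 0]},
    {"translation": [0.43, 0.48, -0.2], "twist": [0, 0, 0]},
    {"translation": [0.43, 0.48, -0.2], "twist": [0, 0, 0]},
    {"translation": [0, 0, -0.6], "twist": [0, 0, 0]},
    {"translation": [0, 0, -0.6], "twist": [0, 0, 0]},
    {"translation": [0, 0, -0.4], "twist": [0, 0, 0]},
    {"translation": [0, 0, 0], "twist": [0, 0, 0]},
    {"translation": [0, 0, 0], "twist": [0, 0, 0]},
  ],
)

```text
t: 21.55
tcp_pos: [434.5, 205.4, 88.2]
eef_rot: [-3.141, 0.002, 0.825]
ft_force: [0.6, -0.4, 1.4]
width: 78.3
grip_force: 0.0
```

Emit:
arm_command(
  jaw=1,
  newtons=25,
  steps=[
    {"translation": [0, 0, 0], "twist": [0, 0, 0]},
    {"translation": [0, 0, 0], "twist": [0, 0, 0]},
    {"translation": [0, 0, 0], "twist": [0, 0, 0]},
    {"translation": [0, 0, 0], "twist": [0, 0, 0]},
    {"translation": [0, 0, 0], "twist": [0, 0, 0]},
    {"translation": [0, 0, 0], "twist": [0, 0, 0]},
    {"translation": [0, 0, 0], "twist": [0, 0, 0]},
    {"translation": [0, 0, 0], "twist": [0, 0, 0]},
  ],
)

```text
t: 22.22
tcp_pos: [434.6, 206.6, 89.0]
eef_rot: [3.141, -0.001, 0.827]
ft_force: [0.4, -0.8, 3.7]
width: 44.3
grip_force: 24.3
```

Emit:
arm_command(
  steps=[
    {"translation": [0, 0, 0], "twist": [0, 0, 0]},
    {"translation": [0, 0, 0], "twist": [0, 0, 0]},
    {"translation": [0, 0, 0.5], "twist": [0, 0, 0]},
    {"translation": [0, 0, 0.8], "twist": [0, 0, 0]},
    {"translation": [0, 0, 0.8], "twist": [0, 0, 0]},
    {"translation": [0, 0, 0.7], "twist": [0, 0, 0]},
    {"translation": [0, 0, 0], "twist": [0, 0, 0]},
  ],
)

```text
t: 22.8
tcp_pos: [436.6, 207.2, 205.6]
eef_rot: [3.137, -0.008, 0.827]
ft_force: [1.4, -0.1, -1.1]
width: 44.1
grip_force: 23.7
```

Emit:
arm_command(
  steps=[
    {"translation": [0.3, -0.6, 0], "twist": [0, 0, 0]},
    {"translation": [0.43, -0.8, 0], "twist": [0, 0, 0]},
    {"translation": [0.43, -0.8, 0], "twist": [0, 0, 0]},
    {"translation": [0.43, -0.8, 0], "twist": [0, 0, 0]},
    {"translation": [0.43, -0.8, 0], "twist": [0, 0, 0]},
    {"translation": [0.43, -0.8, 0], "twist": [0, 0, 0]},
    {"translation": [0.43, -0.8, 0], "twist": [0, 0, 0]},
    {"translation": [0.43, -0.8, 0], "twist": [0, 0, 0]},
  ],
)

```text
t: 23.47
tcp_pos: [566.6, -43.1, 199.4]
eef_rot: [-3.14, 0.001, 0.827]
ft_force: [0.9, 0.1, -1.4]
width: 44.1
grip_force: 23.7
```

Emit:
arm_command(
  steps=[
    {"translation": [0.43, -0.8, 0], "twist": [0, 0, 0]},
    {"translation": [0.43, -0.8, 0], "twist": [0, 0, 0]},
    {"translation": [0.43, -0.8, 0], "twist": [0, 0, 0]},
    {"translation": [0.1, -0.25, 0], "twist": [0, 0, 0]},
    {"translation": [0, 0, 0], "twist": [0, 0, 0]},
    {"translation": [0, 0, 0], "twist": [0, 0, 0]},
    {"translation": [0, 0, 0], "twist": [0, 0, 0]},
    {"translation": [0, 0, 0], "twist": [0, 0, 0]},
  ],
)

```text
t: 24.13
tcp_pos: [621.8, -145.9, 200.6]
eef_rot: [-3.141, 0.0, 0.828]
ft_force: [-0.2, 0.3, -1.1]
width: 44.4
grip_force: 23.7
```

Emit:
arm_command(
  steps=[
    {"translation": [0.03, -0.05, -0.6], "twist": [0, 0, 0]},
    {"translation": [0, 0, -0.8], "twist": [0, 0, 0]},
    {"translation": [0, 0, -0.6], "twist": [0, 0, 0]},
    {"translation": [0, 0, -0.2], "twist": [0, 0, 0]},
    {"translation": [0, 0, -0.1], "twist": [0, 0, 0]},
    {"translation": [0, 0, 0], "twist": [0, 0, 0]},
    {"translation": [0, 0, 0], "twist": [0, 0, 0]},
    {"translation": [0, 0, 0], "twist": [0, 0, 0]},
  ],
)

```text
t: 24.8
tcp_pos: [624.5, -149.7, 110.7]
eef_rot: [3.138, -0.001, 0.827]
ft_force: [-0.5, -0.7, -0.8]
width: 44.3
grip_force: 23.7
```

Emit:
arm_command(
  steps=[
    {"translation": [-0.03, 0.03, -0.1], "twist": [0, 0, 0]},
    {"translation": [0, 0, -0.06], "twist": [0, 0, 0]},
    {"translation": [0, 0, 0], "twist": [0, 0, 0]},
    {"translation": [0, 0, 0], "twist": [0, 0, 0]},
  ],
)

```text
t: 25.13
tcp_pos: [622.6, -148.4, 103.1]
eef_rot: [3.14, -0.001, 0.827]
ft_force: [-0.2, 0.7, 3.0]
width: 44.3
grip_force: 24.4
```

Emit:
arm_command(
  jaw=-0.7,
  steps=[
    {"translation": [0, 0, 0], "twist": [0, 0, 0]},
    {"translation": [0, 0, 0], "twist": [0, 0, 0]},
    {"translation": [0, 0, 0], "twist": [0, 0, 0]},
    {"translation": [0, 0, 0], "twist": [0, 0, 0]},
    {"translation": [0, 0, 0.6], "twist": [0, 0, 0]},
    {"translation": [0, 0, 0.9], "twist": [0, 0, 0]},
    {"translation": [0, 0, 0.9], "twist": [0, 0, 0]},
    {"translation": [0, 0, 0.9], "twist": [0, 0, 0]},
  ],
)

```text
t: 25.8
tcp_pos: [621.9, -148.3, 235.4]
eef_rot: [-3.141, 0.001, 0.827]
ft_force: [0.8, -0.9, 0.2]
width: 78.1
grip_force: 0.0
```

Emit:
arm_command(
  steps=[
    {"translation": [-0.65, -0.65, 0.4], "twist": [0, 0, 0]},
    {"translation": [-0.65, -0.65, 0.2], "twist": [0, 0, 0]},
    {"translation": [-0.65, -0.65, 0.2], "twist": [0, 0, 0]},
    {"translation": [-0.65, -0.65, 0.2], "twist": [0, 0, 0]},
    {"translation": [-0.65, -0.65, 0], "twist": [0, 0, 0]},
    {"translation": [-0.65, -0.65, 0], "twist": [0, 0, 0]},
    {"translation": [0, 0, 0], "twist": [0, 0, 0]},
    {"translation": [0, 0, 0], "twist": [0, 0, 0]},
  ],
)

```text
t: 26.47
tcp_pos: [465.1, -305.7, 274.4]
eef_rot: [3.141, -0.0, 0.823]
ft_force: [0.1, 0.7, -0.2]
width: 78.1
grip_force: 0.0
```

```bash
python3 - <<'E'
from h import *
im,*c=shot("wrist"); s=r.state(); print(s["tcp_pos"],s["eef_rot"],s["width"])
cv2.imwrite("pics/w8.png",cv2.resize(im,(800,600))[:,:,::-1])
d={"d1":(480.5,-302.3,45,14),"d2":(527.8,-250.8,62,18.5),"d3":(575.2,-199.3,82,26),"d4":(622.7,-147.9,108,22)}
for n,(x,y,h,_) in d.items(): print(n,proj((x,y,14),*c)*1.5625,proj((x,y,14+h),*c)*1.5625)
t=shot("top")[0]; cv2.imwrite("pics/top9.png",cv2.resize(t[130:290,110:400],None,fx=2.7,fy=2.7)[:,:,::-1])
E
```

```text
[ 466.05608289 -304.70189515  274.31714151] [ 3.14155802e+00 -4.42497155e-04  8.25028997e-01] 77.66060099638283
d1 [408.42830697 239.33766097] [409.63772066 248.61207237]
d2 [408.57860492 157.8921231 ] [410.4510366  157.50528744]
d3 [408.79074482  69.109293  ] [411.61652486  45.27990819]
d4 [409.14579271 -26.46747285] [413.51162422 -98.97652962]
```

View pics/w8.png

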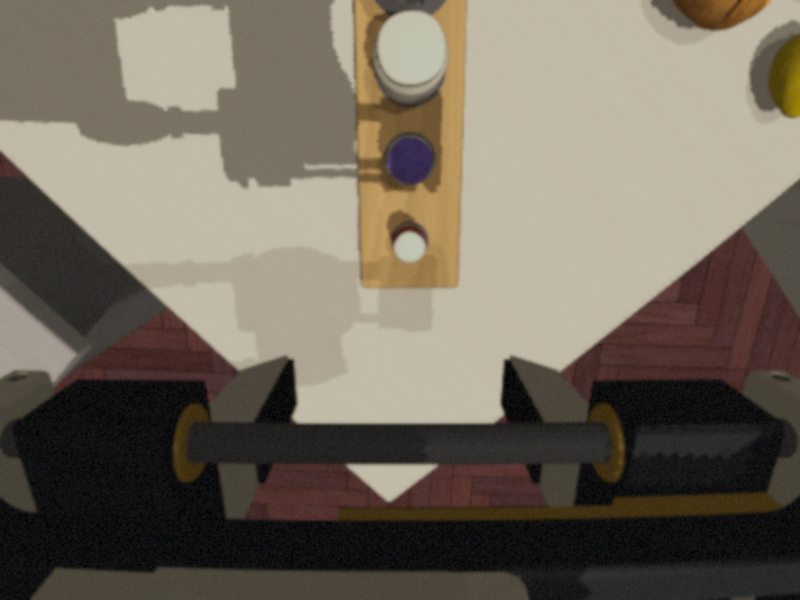

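View pics/top9.png

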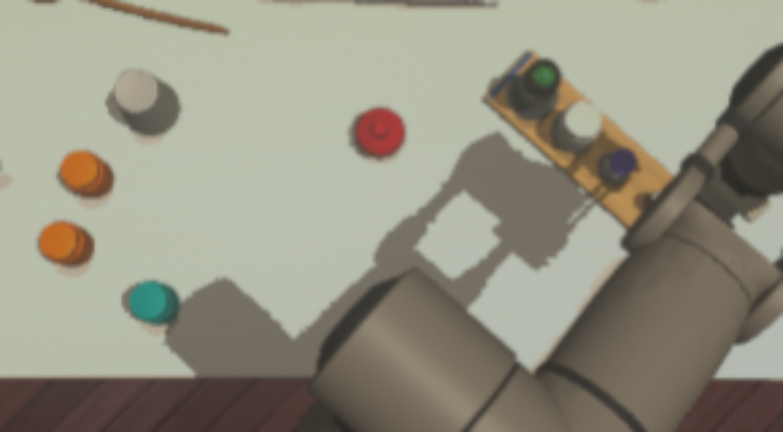

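The wrist view shows the caps at (409,246), (410,159) and (411,48), all within about 2 mm of the projected disc centres. The top view shows the jar upright on the disc by the blue strip at (540,80), and the timer and cup where they started.

```bash
python3 -c "
from cell import r
print(r.finish_job())"
```

```text
the job is handed in; nothing more can be done
None
```

I handed the job in after about 27 s of arm time: red, purple, white, then the spice jar on discs 1 to 4, upright and released. The pots are within about 2 mm of centre; the jar I could confirm only from the top view, and the timer and cup look unmoved. No verdict came back.

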